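# Clamp the jar and unscrew its tight cap

## Robot

A 7-joint arm with a two-finger parallel gripper is mounted at the origin on the work surface. World frame = base frame: x ahead of the robot, y to its left, z up, the work surface at z = 0. Lengths are in m, angles in rad, forces in N, time in s.
With the tool pointing down it reaches from about 0.4 to 0.875 m from the base axis. Payload 19.3 kg.
Tool frame: the origin (TCP) lies on the centre line of the jaws, within the pads' length; the fingertips stand 14 mm ahead of it and the grasp point (between the pads) lies 5 mm behind it; y points along the fingers, x is the direction in which the jaws open and shut, and the axes are right-handed (so a half turn about y gives the same grasp; the last joint's range is limited). The gripper opens to 85 mm and grips with 20 to 120 N. Pads are 22 mm wide; open, the fingers measure 114 mm over their backs; the gripper's body (76 mm by 85 mm) begins 54 mm behind the grasp point. The pads swing forward as they close: fully open they stand 13 mm farther back than shut.
Start: joints at [-1.33, 0.521, -0.036, 1.599, 0.021, 1.021, -0.113], TCP at [0.191, 0.595, 0.245] pointing down, gripper open.
Joint ranges: [-2.91, 2.91], [-0.3, 2.13], [-1.5, 1.42], [0.17, 2.43], [-1.26, 4.41], [0.16, 1.93], [-2.52, 2.52]. Speed limits (rad/s): [1.89, 1.89, 2.39, 2.39, 3.01, 3.01, 3.01].

## Interface

Orientations are given as [roll, pitch, yaw] about the fixed x, y, z axes, in that order (R = Rz(yaw) Ry(pitch) Rx(roll)).
In Python, from workcell import monitor, grab_frame, workorder gives the robot as it stands.
- The arm moves only by the tool drive_tool, never from a script. Its argument "steps" is one flat list of numbers, 5 for each row, row after row: the finger opening in mm, from 0 to 85.4, then the shift along the world's x, y, z in mm, then the turn about the world's z in degrees. In form: [fingers, tx, ty, tz, twist, fingers, tx, ty, tz, twist, ...]. A call has exactly 5 rows; each row shifts and turns the commanded pose from where the row before left it; what a row does not reach is not made up. A row lasts 1/12 s, in which the tool goes at most 41.7 mm and 7.16 degrees, less where a joint would pass 70% of its speed; a pose out of reach is approached as far as the arm can. A call is refused whole if a number of a shift passes 41.7 or a number of a turn 7.16, either way. A call with a gripper value outside its range is refused whole. The fingers move at their own pace and stop on an object; "grip_force" is the grip in N (left out, the last holds). Time passes only in rows, so rows that do not move let the fingers close, or fill a call up. It gives the time, the measured TCP pose, the force and the opening at its end, in the units of the state.
- monitor.observe(): the state, without advancing time (a new reading comes with each control period).
- grab_frame(name): name is "side" or "top"; returns a dict with "frame" (420x560x3 uint8, red, green, blue), "vertical_fov" (degrees; the focal length in pixels is half the picture's height over the tangent of half this angle, whatever the lens; pixels are square), "cx", "cy" (the principal point, pixels), "k1" (the pictures are not rectified: a ray, as slopes to the right and down, at radius r is drawn at 1 + k1 r^2 times it, then the intrinsics apply), "xyz" and "orientation" of the camera in the world. Camera axes: x right, y down, z forward; pixel columns grow to the right and rows downward; lengths in m; the calibration is good to about 2 mm. A picture is of the moment at which its call begins. There is no depth.
- workorder.job_done(): hands the job in, once; it reports no verdict.
The state is a dict: "clock": time; "qpos": joint angles; "qd": joint speeds; "joint_efforts": joint torques, N m; "position": TCP position; "tool_rot": TCP orientation; "force": force on the tool from outside, world axes, zero at the start; "moment": the same for the moment, N m; "grip_width": finger opening in m.
Only numpy, scipy, OpenCV 4.12 (cv2) and the standard library are available. Lean on these libraries where they do the work, as an engineer would, in place of code of your own. Each camera call takes 0.05 s, during which the arm holds its last target. There are 200 camera calls.

## Task

Turn the clamp's knob clockwise all the way, so that the clamp grips the jar firmly. Then, with the jar staying down in the clamp, unscrew its tight cap anticlockwise just until the threads let go, raise it straight up, and finish while still holding it level in the gripper over the jar's mouth, its lower edge a finger's breadth or two clear of the rim. Leave the knob locked and do not disturb the other things on the worktop.

Things in the scene. Friction and masses are not known exactly. Their poses are not given: they have to be found in the camera images.
- clamp: Aluminium jar clamp fixed to the worktop. Origin: on the worktop, middle of the jar's clamped place; z up. Base plate 110 (x) by 275 mm (y), 10 mm thick, y -203 to +73 mm. V block, rubber faced, up to 64 mm high, on the +y side of the jar; moving rubber pad (50 mm wide, up to 61 mm high) on the -y side; knob on a 56 mm square tower at y = -145 mm.
- knob (a joint): Clamp knob angle (rad): 0 open, grows clockwise seen from above, 1.57 = stop, fully locked (locked from about 1.25). Starts at 0 to 0.25. It drives the pad towards the jar by a screw cam (9.5 mm in all, the last 4 mm or so springing against the jar) and stays where it is left; turning takes under 0.6 N m.
- knob_grip (a point): Point on the knob's vertical axis at mid-height of its black bar grip, 78 mm above the worktop. The bar is 54 mm long, 13 mm thick, 26 mm high (65 to 91 mm above the worktop), turning with the knob; the x axis of this point lies along the bar. At knob angle 0 the bar lies along the clamp's x axis.
- jar: Straight-sided amber glass jar, about 0.35 kg, at first loose on the clamp's base plate. Origin: centre of its underside (10 mm above the worktop), z up. Body 54 mm across, 88 mm high; neck 38 mm across, with a three-start lug thread.
- jar_rim (a point): Centre of the jar's mouth at the top of the neck, 108 mm above the jar's underside. On it sits a sprung sealing disc, 32 mm across, rising to at most 7 mm above the rim; it presses the cap upward, which makes the cap tight (0.15 to 0.4 N m to turn); unclamped, the jar turns along with it.
- cap: Knurled aluminium screw cap, 62 mm across, 24 mm high, about 50 g, wider than the jar's body, so fingers can pass down beside it. Origin: centre of its lower edge, z up; screwed on, 90 to 92 mm above the jar's underside. Turning anticlockwise it rises under 2 mm; once the thread is free it springs up about 2 mm more and can be lifted straight off.
- cap_mark (a point): Point on the cap's side 30 mm from its axis along the cap's x, 12 mm above the lower edge, below the raised pointer on its top. The cap's yaw relative to the jar's (anticlockwise positive seen from above) starts at 0 to 0.26 rad; the thread is free from 1.26 rad and a hard stop comes at about 1.62 rad.
- pad: The clamp's moving pad with its rubber face. It moves along the clamp's y axis; its origin coincides with the clamp's origin when the pad is fully open and moves with it.
- bowl: Bystander: steel bowl 140 mm across, 60 mm high; origin at the centre of its underside.
- cutter: Bystander: steel ring cutter 72 mm across, 35 mm high; origin at the centre of its underside.
- spatula: Bystander: spatula lying on the worktop, along its x axis; origin on its underside.
- spare_jar: Bystander: white closed jar, 72 mm across, 110 mm high, standing on the worktop; origin at the centre of its underside.

How it is judged:
On the way, in this order (a step that is already met when the one before it is completed fails the run):
1. the knob is turned to lock and the pad presses the jar, the cap still screwed on (value of joint knob above 1.2 rad and contact force between pad and jar above 8 N and z of cap in the frame of jar below 0.096 m and x of cap_mark in the frame of jar above 0.0115 m), for 0.2 s.
2. with the jar clamped, the cap is turned anticlockwise until its thread is free, still sitting on the jar (value of joint knob above 1.2 rad and x of cap_mark in the frame of jar below 0.0105 m and y of cap_mark in the frame of jar above 0.02 m and z of cap in the frame of jar below 0.105 m), for 0.05 s.
At the end, for the whole second after the job is handed in: The gripper holds the cap still, level within 0.15 rad, within 15 mm of the jar's axis, lower edge 8 to 57 mm above the rim, turned at most 2.3 rad, not touching the jar; knob beyond 1.2 rad, pad pressing the jar with over 8 N; jar raised under 6 mm, tilted under 0.1 rad (z of cap in the frame of jar between 0.116 and 0.165 m and horizontal distance between cap and jar_rim below 0.015 m and angle between cap's own z axis and vertical below 0.15 rad and contact force between the fingers and cap above 2 N and contact force between cap and jar below 0.1 N and linear speed of each of cap, jar below 0.02 m/s and value of joint knob above 1.2 rad and contact force between pad and jar above 8 N and z of jar in the frame of clamp below 0.016 m and angle between jar's own z axis and vertical below 0.1 rad and x of cap_mark in the frame of jar below 0.0105 m and y of cap_mark in the frame of jar above 0.02 m); the arm keeps its last pose, push and grip.
It fails at once if the jar is pulled up out of its place or tipped (z of jar in the frame of clamp above 0.02 m or angle between jar's own z axis and vertical above 0.2 rad).
It fails at once if a bystander is moved by more than 30 mm (distance of any of bowl, cutter, spatula, spare_jar from where it was at the start of the episode above 0.03 m).
It also fails if it takes over 45 s, if anything falls off the work surface, if the arm or the gripper's body presses on something with over 40 N, if the wrist force passes 120 N, or if a joint passes its speed limit or range.

## Working session

There is one attempt and no reset: what is moved stays moved. The work goes in short steps, Python scripts to look and compute and a tool call to move; the robot and the scene stay as the last step left them, time stands still between calls to the robot, and variables do not carry over. Pictures are saved under pics/ and viewed, about 8 in all and at most 12, crops included, and the job is handed in when it is done.

Besides the shell and the picture viewer there is one more tool, called after "Request:" as name(argument=value, ...), one argument or row to a line, values as JSON. drive_tool: Moves the arm, as the interface text tells. Its arguments: {"type":"object","properties":{"steps":{"type":"array"},"grip_force":{"type":"number"}},"required":["steps"]}

```bash
mkdir -p pics; cat > h.py <<'E'
import numpy as np, cv2
from scipy.spatial.transform import Rotation as Ro
from workcell import monitor, grab_frame, workorder
def snap(n,f=None):
    g=grab_frame(n)
    if f: cv2.imwrite('pics/'+f,g['frame'][:,:,::-1])
    return g
def cam(g):
    o=np.array(g['orientation']); R=Ro.from_euler('xyz',o).as_matrix() if o.size==3 else o
    return R,np.array(g['xyz']),210/np.tan(np.radians(g['vertical_fov'])/2)
def ray(g,uv):
    R,p,f=cam(g); s=(np.array(uv,float)-[g['cx'],g['cy']])/f; d=s.copy()
    for _ in range(20): d=s/(1+g['k1']*(d@d))
    return p,R@np.r_[d,1]
def onz(g,uv,z):
    p,d=ray(g,uv); return p+d*(z-p[2])/d[2]
def proj(g,P):
    R,p,f=cam(g); q=R.T@(np.array(P)-p); s=q[:2]/q[2]; return s*(1+g['k1']*(s@s))*f+[g['cx'],g['cy']]
E
python3 - <<'E'
from h import *
for n in('top','side'):
    g=snap(n,n+'0.png'); print({k:v for k,v in g.items() if k!='frame'})
print(monitor.observe())
E
```

```text
{'vertical_fov': 52.15325520064504, 'cx': 274.50847087903185, 'cy': 211.67851257512686, 'k1': -0.12083514381360572, 'xyz': array([ 0.34833395, -0.00236335,  1.48910793]), 'orientation': array([-3.04079681, -0.00831554, -1.55677774])}
{'vertical_fov': 56.95458496709524, 'cx': 276.17793113255607, 'cy': 207.5881327287285, 'k1': -0.0032301390619427035, 'xyz': array([ 0.17640572, -0.73491154,  0.85335041]), 'orientation': array([-2.33997299,  0.01029073, -0.39889141])}
{'clock': 0.1, 'qpos': array([-1.33019149,  0.52195195, -0.03630603,  1.59993116,  0.0211921 ,
        1.02112739, -0.11280971]), 'qd': array([ 4.68112190e-04, -2.52158916e-03,  4.59974841e-04,  5.73546985e-05,
        1.74323631e-03,  7.95711999e-04, -5.43590614e-04]), 'joint_efforts': array([ 6.67640721e-03, -9.28462386e+01,  1.98545672e+00, -3.70527792e+01,
        1.82604318e-02,  5.45078612e-03,  5.64522679e-06]), 'position': array([0.19109403, 0.59476775, 0.24479216]), 'tool_rot': array([-1.57087321e+00,  1.03030184e-03,  1.25994772e+00]), 'force': array([ 0.98465856,  0.19276239, -0.18795942]), 'moment': array([-0.01033355, -0.0183282 , -0.05411309]), 'grip_width': 0.08533832471773305}
```

View pics/top0.png

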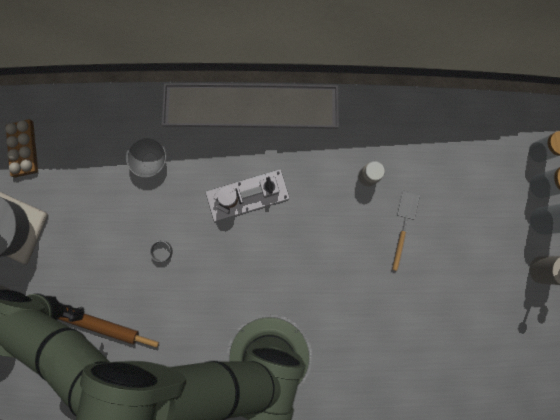

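View pics/side0.png

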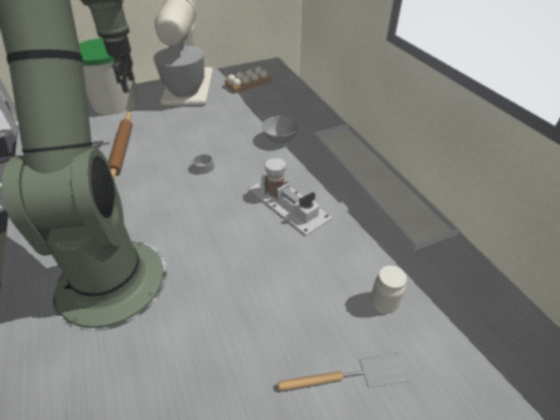

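```bash
python3 - <<'E'
from h import *
t=cv2.imread('pics/top0.png')[160:230,195:300]; s=cv2.imread('pics/side0.png')[150:240,240:345]
f=lambda a:cv2.convertScaleAbs(cv2.resize(a,(400*2-0,int(a.shape[0]*800/a.shape[1]) ),interpolation=cv2.INTER_CUBIC),alpha=1.5)
a=cv2.resize(f(t),(560,373));b=cv2.resize(f(s),(560,480))
cv2.imwrite('pics/c1.png',a);cv2.imwrite('pics/c2.png',b)
g=snap('top');
for n,uv,z in(('knob',(269,186),.09),('cap',(228,199),.124),('c1',(284,171),.01),('c2',(289,199),.01),('c3',(206,193),.01),('c4',(216,222),.01)): print(n,onz(g,uv,z))
E
```

```text
knob [0.57484271 0.00734781 0.09      ]
cap [0.52522312 0.13803898 0.124     ]
c1 [ 0.6417917  -0.04380265  0.01      ]
c2 [ 0.54314254 -0.06232518  0.01      ]
c3 [0.5599992 0.2272216 0.01     ]
c4 [0.45918869 0.18937613 0.01      ]
```

View pics/c1.png

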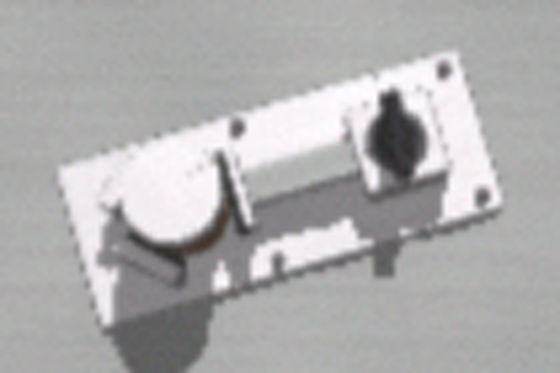

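View pics/c2.png

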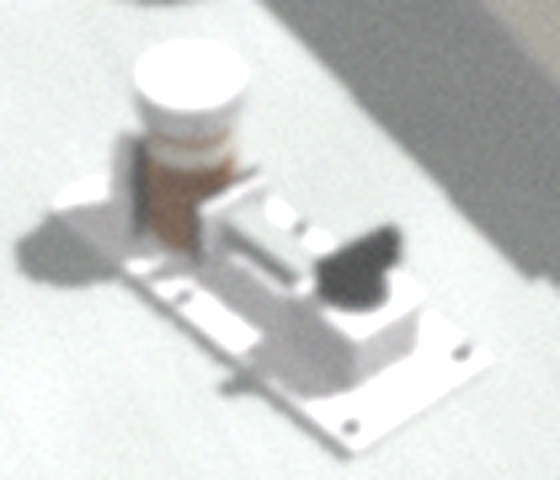

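```bash
python3 - <<'E'
from h import *
g=snap('top');s=snap('side')
T=lambda x,y:(195+(x+.5)/5.3333-.5,160+(y+.5)/5.3333-.5); S=lambda x,y:(240+(x+.5)/5.3333-.5,150+(y+.5)/5.3333-.5)
c=np.array([onz(g,T(*p),.01) for p in((60,168),(458,52),(500,205),(107,325))])[:,:2]
e1=c[0]-c[1];e2=c[3]-c[2];w1=c[1]-c[2]
print(c,np.linalg.norm([e1,e2,w1],axis=1)); 
yv=(e1+e2)/np.linalg.norm(e1+e2); xv=np.array([yv[1],-yv[0]]); print('clamp yaw',np.degrees(np.arctan2(xv[1],xv[0])))
ctr=c.mean(0); o=ctr+yv*.065; print('origin',o,'knob',o-yv*.145)
print('cap top',onz(g,T(172,193),.1255),'side',onz(s,S(192,76),.1255))
a,b=onz(g,T(391,94),.091),onz(g,T(404,178),.09); print('bar top',a,b,'mid',(a+b)/2,np.degrees(np.arctan2(*(a-b)[1::-1])))
a,b=onz(s,S(395,232),.091),onz(s,S(325,268),.091); print('bar side',a,b,(a+b)/2,np.degrees(np.arctan2(*(a-b)[1::-1])))
# sub-pixel masks
for n,gg,roi in(('top',g,(160,230,195,300)),('side',s,(150,240,240,345))):
    y0,y1,x0,x1=roi; f=gg['frame'][y0:y1,x0:x1].astype(int); 
    m=(f.max(2)<45).astype(np.uint8); N,l,st,cc=cv2.connectedComponentsWithStats(m)
    for i in range(1,N):
        if st[i,4]>15:
            q=cc[i]+[x0,y0]; ys,xs=np.where(l==i); P=np.array([onz(gg,(x+x0,y+y0),.085)[:2] for x,y in zip(xs,ys)])
            r=cv2.minAreaRect((P*1000).astype(np.float32)); print(n,st[i],q,r)
E
```

```text
[[ 0.56670594  0.22798332]
 [ 0.64749525 -0.03136123]
 [ 0.54650358 -0.06000873]
 [ 0.46421233  0.19418074]] [0.27163673 0.2671781  0.10497617]
clamp yaw 17.61804064911655
origin [0.53655573 0.14464973] knob [0.58044288 0.00645089]
cap top [0.53538558 0.14186968 0.1255    ] side [0.5346597 0.1389519 0.1255   ]
bar top [0.60399089 0.01140855 0.091     ] [0.55169389 0.00256371 0.09      ] mid [0.57784239 0.00698613 0.0905    ] 9.599425405006436
bar side [0.5999751  0.00642429 0.091     ] [ 0.55207525 -0.00453442  0.091     ] [0.57602517 0.00094493 0.091     ] 12.886562402059209
top [70 18  8 15 78] [268.62820513 185.79487179] ((579.0252685546875, 9.093279838562012), (46.92992401123047, 23.182950973510742), 0.8420014381408691)
```

Request:
drive_tool(
  steps=[85, 15, -23, 0, 1.4, 85, 20, -30, 0, 1.4, 85, 20, -30, 0, 1.4, 85, 20, -30, 0, 1.4, 85, 20, -30, 0, 1.4],
  grip_force=80,
)

```text
clock: 0.67
position: [0.2868, 0.4505, 0.2453]
tool_rot: [-1.571, 0.0, 1.384]
force: [1.5, 0.4, 1.0]
grip_width: 0.0849
```

Request:
drive_tool(
  steps=[85, 20, -30, 0, 1.4, 85, 20, -30, 0, 1.4, 85, 20, -30, 0, 1.4, 85, 20, -30, 0, 1.4, 85, 20, -30, 0, 1.4],
)

```text
clock: 1.08
position: [0.3868, 0.3004, 0.2454]
tool_rot: [-1.571, -0.0, 1.506]
force: [0.9, -0.2, -0.5]
grip_width: 0.0852
```

Request:
drive_tool(
  steps=[85, 20, -30, 0, 1.4, 85, 20, -30, 0, 1.4, 85, 20, -30, 0, 1.4, 85, 20, -30, 0, 1.4, 85, 20, -30, 0, 1.4],
)

```text
clock: 1.5
position: [0.4868, 0.1504, 0.2454]
tool_rot: [-1.571, -0.0, 1.628]
force: [0.2, 1.3, -0.3]
grip_width: 0.0851
```

Request:
drive_tool(
  steps=[85, 18, -29, 0, 1.5, 85, 18, -29, 0, 1.5, 85, 19, -29, 0, 1.5, 85, 18, -29, 0, 1.5, 85, 19, -28, 0, 1.7],
)

```text
clock: 1.92
position: [0.5787, 0.0062, 0.2453]
tool_rot: [-1.571, 0.0, 1.762]
force: [1.3, 1.2, 0.5]
grip_width: 0.0846
```

Request:
drive_tool(
  steps=[50, 0, 0, -30, 0, 50, 0, 0, -30, 0, 50, 0, 0, -30, 0, 50, 0, 0, -25, 0, 50, 0, 0, 0, 0],
)

```text
clock: 2.33
position: [0.5758, 0.0079, 0.126]
tool_rot: [-1.564, -0.001, 1.761]
force: [-0.3, -0.6, -0.3]
grip_width: 0.0498
```

```bash
python3 - <<'E'
from h import *
s=snap('side'); t=snap('top')
f=lambda a:cv2.convertScaleAbs(cv2.resize(a,(400,400),interpolation=cv2.INTER_CUBIC),alpha=1.5)
cv2.imwrite('pics/c3.png',np.hstack([f(s['frame'][150:240,255:345,::-1]),f(t['frame'][150:230,225:305,::-1])]))
o=monitor.observe(); print(o['position'],o['tool_rot'],o['qpos'])
E
```

```text
[0.578074   0.0079903  0.13047889] [-1.56971579e+00 -1.07807541e-05  1.76082906e+00] [-0.14807961  0.59518509  0.04486133  1.82449512 -0.03786346  0.72381379
  1.67830803]
```

View pics/c3.png

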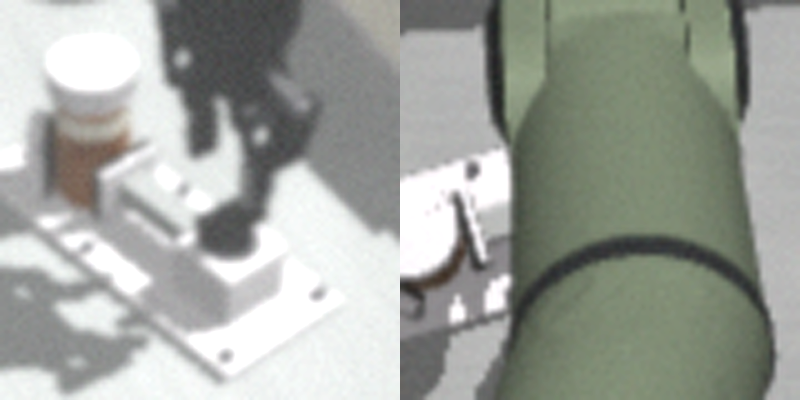

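Request:
drive_tool(
  steps=[50, 0, 0, -15, 0, 50, 0, 0, -15, 0, 40, 0, 0, -10, 0, 40, 0, 0, -7, 0, 30, 0, 0, 0, 0],
)

```text
clock: 2.85
position: [0.5781, 0.0081, 0.0832]
tool_rot: [-1.57, 0.0, 1.761]
force: [-0.7, 0.3, 0.7]
grip_width: 0.0307
```

Request:
drive_tool(
  steps=[20, 0, 0, 0, 0, 5, 0, 0, 0, 0, 5, 0, 0, 0, 0, 5, 0, 0, 0, 0, 5, 0, 0, 0, 0],
  grip_force=60,
)

```text
clock: 3.27
position: [0.5788, 0.0074, 0.0844]
tool_rot: [-1.572, 0.001, 1.761]
force: [-0.5, -4.6, 7.4]
grip_width: 0.0116
```

Request:
drive_tool(
  steps=[5, 0, -1, 1, 0, 5, 0, 0, 0, 0, 5, 0, 0, 0, -3, 5, 0, 0, 0, -3, 5, 0, 0, 0, -3],
)

```text
clock: 3.68
position: [0.5787, 0.0075, 0.0845]
tool_rot: [-1.572, -0.001, 1.602]
force: [4.6, 1.7, -7.9]
grip_width: 0.0115
```

```bash
python3 -c "
from h import *
print(monitor.observe())"
```

```text
{'clock': 3.6833, 'qpos': array([-0.17148854,  0.66706885,  0.08025159,  1.84766577, -0.08521364,
        0.62886414,  1.56230471]), 'qd': array([-0.12001164,  0.00897625,  0.16847265,  0.00641533, -0.1795598 ,
       -0.00181569, -0.46668823]), 'joint_efforts': array([  2.79366039, -97.65252829,   5.59935451, -24.59252357,
         0.66777214,   1.39829725,   1.28813758]), 'position': array([0.57872072, 0.0075216 , 0.08454628]), 'tool_rot': array([-1.57204311e+00, -5.65755135e-04,  1.60178759e+00]), 'force': array([ 4.62941704,  1.65697803, -7.93480108]), 'moment': array([ 0.41697605, -0.91713151,  0.27167277]), 'grip_width': 0.011459872177509373}
```

Request:
drive_tool(
  steps=[5, 0, 0, -0.5, -4, 5, 0, 0, 0, -4, 5, 0, 0, 0, -4, 5, 0, 0, 0, -4, 5, 0, 0, 0, -4],
)

```text
clock: 4.1
position: [0.5788, 0.0081, 0.0845]
tool_rot: [-1.572, -0.002, 1.252]
force: [2.0, 3.2, 0.3]
grip_width: 0.0116
```

Request:
drive_tool(
  steps=[5, 0, 0, 0, -4, 5, 0, 0, 0, -4, 5, 0, 0, 0, -4, 5, 0, 0, 0, -4, 5, 0, 0, 0, -4],
)

```text
clock: 4.52
position: [0.5791, 0.0085, 0.0845]
tool_rot: [-1.571, -0.002, 0.904]
force: [3.4, 5.6, -1.0]
grip_width: 0.0115
```

Request:
drive_tool(
  steps=[5, 0, 0, 0, -4, 5, 0, 0, 0, -4, 5, 0, 0, 0, -4, 5, 0, 0, 0, -4, 5, 0, 0, 0, -4],
)

```text
clock: 4.93
position: [0.5795, 0.0088, 0.0845]
tool_rot: [-1.571, -0.003, 0.555]
force: [6.3, 7.4, -3.0]
grip_width: 0.0118
```

```bash
python3 -c "
from h import *
print(monitor.observe())"
```

```text
{'clock': 4.9333, 'qpos': array([-0.36514056,  0.70254857,  0.36020421,  1.85728728, -0.38953997,
        0.64847157,  0.7853645 ]), 'qd': array([-0.14906651,  0.04312024,  0.2225124 ,  0.00944406, -0.24157393,
        0.03528842, -0.61783262]), 'joint_efforts': array([  6.32821441, -92.29324579,  15.54081559, -20.17977834,
         2.05184519,   1.30098704,   1.62501175]), 'position': array([0.57945827, 0.00883175, 0.08448854]), 'tool_rot': array([-1.57057359, -0.00322599,  0.55504753]), 'force': array([ 6.325359  ,  7.36020944, -3.03686032]), 'moment': array([ 1.49832934, -1.35821548,  0.40835918]), 'grip_width': 0.01178061182322691}
```

Request:
drive_tool(
  steps=[5, 0.5, 0.5, 0, -3, 5, 0.5, 0.5, 0, -3, 5, 0, 0, 0, -3, 5, 0, 0, 0, -3, 5, 0, 0, 0, -2],
)

```text
clock: 5.35
position: [0.5799, 0.0091, 0.0845]
tool_rot: [-1.57, -0.002, 0.311]
force: [1.7, 2.4, 0.9]
grip_width: 0.0118
```

```bash
python3 -c "
from h import *
o=monitor.observe();print(o['tool_rot'],o['moment'],o['force'])"
```

```text
[-1.57014422 -0.00179935  0.31065441] [ 0.53025785 -0.52511713  0.44030098] [1.72579706 2.40861887 0.85570522]
```

Request:
drive_tool(
  steps=[5, 0, 0, 0, -2, 5, 0, 0, 0, -2, 5, 0, 0, 0, -2, 5, 0, 0, 0, 0, 5, 0, 0, 0, 0],
)

```text
clock: 5.77
position: [0.5799, 0.0091, 0.0845]
tool_rot: [-1.57, -0.002, 0.211]
force: [1.6, 2.5, 5.0]
grip_width: 0.0116
```

```bash
python3 -c "
from h import *
o=monitor.observe();print(o['tool_rot'],o['moment'],o['force'])"
```

```text
[-1.57035593 -0.00160863  0.21104136] [ 0.56795959 -0.43655899  1.94854483] [1.64663695 2.5498738  5.01217334]
```

Request:
drive_tool(
  steps=[5, 0, 0, 0, 3, 5, 0, 0, 0, 2, 40, 0, 0, 0, 0, 40, 0, 0, 0, 0, 40, 0, 0, 0, 0],
)

```text
clock: 6.18
position: [0.579, 0.0079, 0.0838]
tool_rot: [-1.571, 0.0, 0.293]
force: [-0.3, -0.7, -0.3]
grip_width: 0.0399
```

Request:
drive_tool(
  steps=[50, 0, 0, 20, 0, 85, 0, 0, 30, 0, 85, 0, 0, 30, 0, 85, 0, 0, 30, 0, 85, -20, 0, 0, 0],
)

```text
clock: 6.6
position: [0.563, 0.0077, 0.1986]
tool_rot: [-1.573, -0.008, 0.294]
force: [1.3, -0.1, -0.4]
grip_width: 0.085
```

```bash
python3 - <<'E'
from h import *
s=snap('side'); t=snap('top')
f=lambda a:cv2.convertScaleAbs(cv2.resize(a,(400,400),interpolation=cv2.INTER_CUBIC),alpha=1.1)
cv2.imwrite('pics/c4.png',np.hstack([f(s['frame'][150:240,250:340,::-1]),f(t['frame'][160:240,195:275,::-1])]))
o=monitor.observe(); print(o['position'],o['tool_rot'],o['qpos'],o['force'])
E
```

```text
[0.55771388 0.00789427 0.19477983] [-1.57003726e+00 -6.31881642e-04  2.93408772e-01] [-0.50373251  0.536364    0.54270645  1.85085821 -0.35943072  0.85227224
  0.51032149] [-0.4860897  -0.16346577  0.03785541]
```

View pics/c4.png

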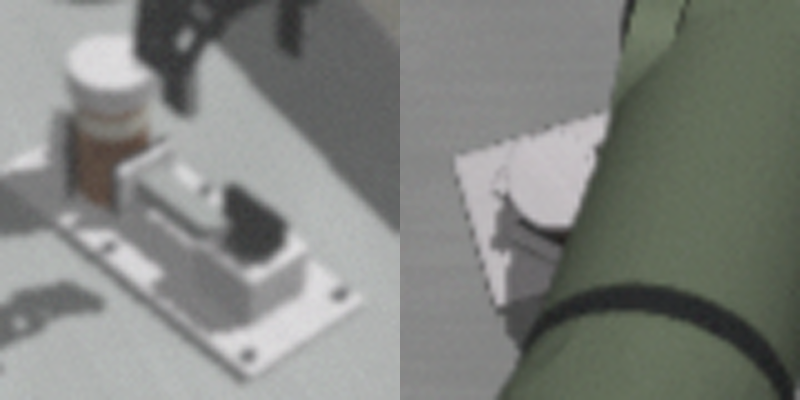

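Request:
drive_tool(
  steps=[85, -4, 27, 0, 0, 85, -4, 27, 0, 0, 85, -5, 28, 0, 0, 85, -4, 28, 0, 0, 85, -4.5, 27.5, 0, 0],
)

```text
clock: 7.12
position: [0.5373, 0.1469, 0.1933]
tool_rot: [-1.571, 0.001, 0.294]
force: [0.5, 0.5, -0.8]
grip_width: 0.0851
```

Request:
drive_tool(
  steps=[85, 0, 0, 0, 0, 85, 0, 0, -10, 0, 85, 0, 0, -20, 0, 85, 0, 0, -15, 0, 85, 0, 0, 0, 0],
)

```text
clock: 7.53
position: [0.5364, 0.144, 0.1456]
tool_rot: [-1.572, 0.004, 0.293]
force: [-0.8, -0.2, 0.1]
grip_width: 0.0849
```

```bash
python3 - <<'E'
from h import *
s=snap('side'); 
im=s['frame'][120:210,230:320,::-1]
cv2.imwrite('pics/c5.png',cv2.resize(im,(560,560),interpolation=cv2.INTER_CUBIC))
o=monitor.observe(); print(o['position'],o['tool_rot'],o['qpos'],o['force'])
k=560/90
for P in ((.536,.1455,.1255),(.505,.1455,.1255),(.567,.1455,.1255),(.536,.1145,.1255)): print(((proj(s,P)-[230,120]+.5)*k-.5).round())
E
```

```text
[0.53703558 0.1440367  0.14715588] [-1.57165658  0.00313648  0.29290267] [-0.72170992  0.60118916  0.50216936  1.88776331 -0.40590413  0.75794701
  0.29983397] [-0.59312013 -0.50414075 -0.03779406]
[284. 267.]
[225. 283.]
[341. 252.]
[308. 303.]
```

View pics/c5.png

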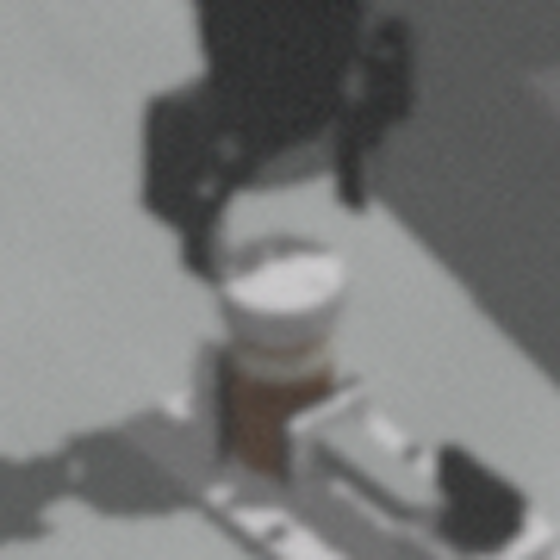

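Request:
drive_tool(
  steps=[85, 0, 0.5, -10, 0, 85, 0, 0, -10, 0, 85, 0, 0, -10, 0, 85, 0, 0, -9, 0, 85, 0, 0, -6, 0],
)

```text
clock: 8.0
position: [0.5373, 0.1459, 0.1025]
tool_rot: [-1.571, 0.001, 0.295]
force: [-0.3, 0.6, 0.4]
grip_width: 0.085
```

Request:
drive_tool(
  steps=[85, 0, 0, 0, 0, 70, 0, 0, 0, 0, 66, 0, 0, 0, 0, 63, 0, 0, 0, 0, 63, 0, 0, 0, 0],
  grip_force=40,
)

```text
clock: 8.42
position: [0.5372, 0.146, 0.1042]
tool_rot: [-1.57, 0.001, 0.295]
force: [-4.3, -1.3, 4.1]
grip_width: 0.0632
```

Request:
drive_tool(
  steps=[63, -1, 0, 0, 0, 55, 0, 0, 0, 0, 55, 0, 0, 0, 0, 55, 0, 0, 0, 0, 55, 0, 0, 0, 0],
  grip_force=60,
)

```text
clock: 8.83
position: [0.5365, 0.146, 0.1045]
tool_rot: [-1.57, 0.0, 0.295]
force: [-6.7, -1.0, 12.1]
grip_width: 0.0605
```

```bash
python3 -c "
from h import *
o=monitor.observe();print(o['position'],o['tool_rot'],o['moment'],o['force'],o['grip_width'])"
```

```text
[0.53645216 0.14602058 0.10449429] [-1.57030948e+00  8.26283742e-06  2.94755645e-01] [-0.35397727  1.39976575  0.048325  ] [-6.69488665 -1.00339461 12.1078756 ] 0.060540142688885815
```

Request:
drive_tool(
  steps=[55, -1, 0, 1, 0, 55, 0, 0, 0, 2, 55, 0, 0, 0, 3, 55, 0, 0, 0, 3, 55, 0, 0, 0, 3],
)

```text
clock: 9.25
position: [0.5359, 0.1459, 0.1051]
tool_rot: [-1.571, -0.001, 0.489]
force: [0.5, -2.4, 0.6]
grip_width: 0.0601
```

```bash
python3 -c "
from h import *
o=monitor.observe();print(o['position'],o['tool_rot'],o['moment'],o['force'],o['grip_width'])"
```

```text
[0.53594929 0.14586987 0.10506202] [-1.57125958e+00 -6.97332089e-04  4.88760670e-01] [-0.40062426  0.01487845 -0.35269526] [ 0.52718655 -2.39192211  0.56982325] 0.060142423152122676
```

Request:
drive_tool(
  steps=[55, 0, -0.4, 0.1, 4, 55, 0, 0, 0.1, 4, 55, 0, 0, 0.1, 4, 55, 0, 0, 0.1, 4, 55, 0, 0, 0.1, 4],
)

```text
clock: 9.67
position: [0.536, 0.1455, 0.1056]
tool_rot: [-1.571, -0.001, 0.839]
force: [0.3, -1.5, -1.0]
grip_width: 0.0605
```

Request:
drive_tool(
  steps=[55, 0, 0, 0.1, 4, 55, 0, 0, 0.1, 4, 55, 0, 0, 0.1, 4, 55, 0, 0, 0.1, 4, 55, 0, 0, 0.1, 4],
)

```text
clock: 10.08
position: [0.536, 0.1455, 0.1061]
tool_rot: [-1.572, -0.0, 1.188]
force: [0.6, -1.5, -0.6]
grip_width: 0.0605
```

```bash
python3 -c "
from h import *
o=monitor.observe();print(o['position'],o['tool_rot'],o['moment'],o['force'],o['grip_width'])"
```

```text
[0.53604513 0.14546625 0.10609418] [-1.57174305e+00 -3.69817174e-04  1.18771950e+00] [-0.30474056 -0.11965367 -0.25440633] [ 0.59248461 -1.53768849 -0.63604054] 0.06054121336649233
```

Request:
drive_tool(
  steps=[55, 0, 0, 0.1, 3, 55, 0, 0, 0.1, 3, 55, 0, 0, 0, 2, 55, 0, 0, 0, 0, 55, 0, 0, 0, 0],
)

```text
clock: 10.5
position: [0.5361, 0.1455, 0.1063]
tool_rot: [-1.572, -0.0, 1.323]
force: [1.7, -1.6, 3.2]
grip_width: 0.0602
```

```bash
python3 -c "
from h import *
o=monitor.observe();print(o['position'],o['tool_rot'],o['moment'],o['force'],o['grip_width'])"
```

```text
[0.53608777 0.14551823 0.1063124 ] [-1.57174065e+00 -3.66801174e-04  1.32318110e+00] [-0.44653921 -0.23933623  0.11815933] [ 1.7209357  -1.62929973  3.16859647] 0.060227301534267134
```

Request:
drive_tool(
  steps=[55, 0, 0, 0.1, 3, 55, 0, 0, 0.1, 3, 55, 0, 0, 0, 0, 55, 0, 0, 0, 0, 55, 0, 0, 0, 0],
)

```text
clock: 10.92
position: [0.536, 0.1456, 0.1064]
tool_rot: [-1.572, -0.0, 1.427]
force: [1.8, -1.4, 5.4]
grip_width: 0.0599
```

```bash
python3 -c "
from h import *
o=monitor.observe();print(o['position'],o['tool_rot'],o['moment'],o['force'],o['grip_width'])"
```

```text
[0.53598465 0.14561548 0.1064035 ] [-1.57150899e+00 -1.18663555e-04  1.42700910e+00] [-0.4217826  -0.35885769  0.18636955] [ 1.7770995  -1.38061679  5.39745818] 0.05991487442711069
```

Request:
drive_tool(
  steps=[55, 0, 0, 0.1, 3, 55, 0, 0, 0.1, 3, 55, 0, 0, 0, 2, 55, 0, 0, 0, 0, 55, 0, 0, 0, 0],
)

```text
clock: 11.33
position: [0.5359, 0.1458, 0.1068]
tool_rot: [-1.571, -0.0, 1.567]
force: [-0.4, -1.3, 11.0]
grip_width: 0.0607
```

```bash
python3 -c "
from h import *
o=monitor.observe();print(o['position'],o['tool_rot'],o['moment'],o['force'],o['grip_width'])"
```

```text
[0.53588131 0.14583008 0.10682036] [-1.57136645e+00 -3.61267846e-04  1.56739697e+00] [-0.22321339  0.20022391  0.05868749] [-0.38014747 -1.30784102 11.01748032] 0.06067475303774666
```

Request:
drive_tool(
  steps=[55, 0, 0, 0, 1, 55, 0, 0, 1, 0, 55, 0, 0, 1, 0, 55, 0, 0, 0, 0, 55, 0, 0, 0, 0],
)

```text
clock: 11.75
position: [0.5357, 0.1458, 0.1085]
tool_rot: [-1.571, -0.0, 1.585]
force: [0.6, -0.9, 6.3]
grip_width: 0.0601
```

```bash
python3 -c "
from h import *
o=monitor.observe();print(o['position'],o['tool_rot'],o['moment'],o['force'],o['grip_width'])"
```

```text
[0.53572636 0.14582496 0.10851889] [-1.57107845e+00 -1.14626521e-04  1.58536507e+00] [-0.16885629 -0.04802581 -0.0150102 ] [ 0.5956719  -0.92949878  6.25981772] 0.060134406241892764
```

Still pushed upward: the thread is free. Lift slowly.

Request:
drive_tool(
  steps=[55, 0, 0, 1, 0, 55, 0, 0, 1, 0, 55, 0, 0, 1, 0, 55, 0, 0, 1, 0, 55, 0, 0, 0, 0],
)

```text
clock: 12.17
position: [0.5356, 0.1457, 0.1125]
tool_rot: [-1.571, 0.0, 1.586]
force: [1.1, -0.3, -0.7]
grip_width: 0.0601
```

```bash
python3 -c "
from h import *
o=monitor.observe();print(o['position'],o['tool_rot'],o['moment'],o['force'],o['grip_width'])"
```

```text
[0.53556941 0.1456547  0.11249947] [-1.57062799e+00  1.26178900e-05  1.58618753e+00] [-0.12113433 -0.16253056  0.00791009] [ 1.10850865 -0.27231509 -0.65029025] 0.06009645329946881
```

Request:
drive_tool(
  steps=[55, 0, 0, 4, 0, 55, 0, 0, 8, 0, 55, 0, 0, 10, 0, 55, 0, 0, 10, 0, 55, 0, 0, 8, 0],
)

```text
clock: 12.58
position: [0.5359, 0.1458, 0.1541]
tool_rot: [-1.572, -0.0, 1.586]
force: [0.6, -0.1, -1.3]
grip_width: 0.0601
```

Request:
drive_tool(
  steps=[55, 0, 0, 0, 0, 55, 0, 0, 0, 0, 55, 0, 0, 0, 0, 55, 0, 0, 0, 0, 55, 0, 0, 0, 0],
)

```text
clock: 13.0
position: [0.5354, 0.1456, 0.152]
tool_rot: [-1.57, 0.0, 1.586]
force: [-0.5, 0.3, -0.7]
grip_width: 0.0604
```

```bash
python3 - <<'E'
from h import *
s=snap('side'); 
cv2.imwrite('pics/c6.png',cv2.resize(s['frame'][120:220,230:330,::-1],(560,560),interpolation=cv2.INTER_CUBIC))
o=monitor.observe();print(o['position'],o['tool_rot'],o['moment'],o['force'],o['grip_width'])
E
```

```text
[0.53545356 0.14556819 0.15198752] [-1.57011279e+00  2.92222570e-04  1.58630871e+00] [-0.04529771 -0.02225021 -0.03708634] [-0.43284251  0.48737931 -1.01553444] 0.060358442567509385
```

View pics/c6.png

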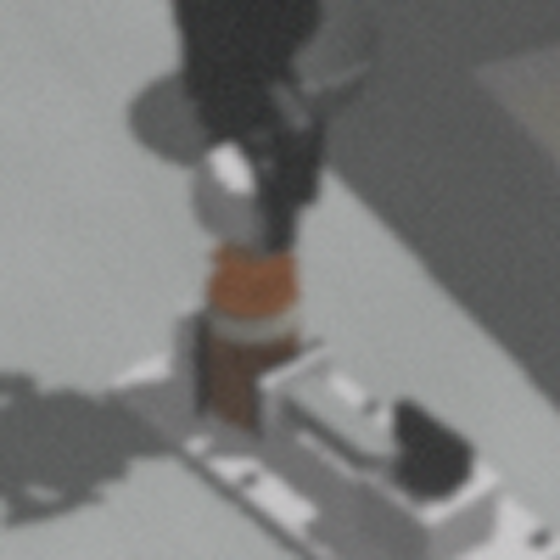

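```bash
python3 -c "
from h import *
print(workorder.job_done())"
```

```text
the job is handed in; nothing more can be done
None
```

I turned the knob clockwise to its stop, unscrewed the cap and lifted it, and handed the job in at about 13 s of robot time. It was still holding the cap over the jar's mouth; the hand-in gave no verdict.

- **Knob:** I turned it about 1.5 rad. At the end the twist rose to about 1.9 N m, so it was at the stop. The last picture shows the bar along the clamp and the pad against the jar.
- **Cap:** I turned it about 74° anticlockwise. The turning torque then fell to near zero and the sealing disc pushed up on the gripper with about 11 N. It lifted off with no pull on the tool.
- **Final state:** The cap is gripped at a finger opening of 60 mm and level to within 0.001 rad by the tool's reading. By dead reckoning its lower edge is about 29 mm above the rim. The last side picture shows the jar upright in the clamp and the knob still locked.
- **Not checked directly:** I had no reading of the pad's force on the jar or of the cap's own angle. I inferred both from the knob's stop and from how the thread let go. I also did not check the bystanders in a last overhead picture, but the arm passed well above them.
- **Disagreement:** The side camera put points about 5 mm nearer in y than the overhead view and the contact did. I used the overhead view and the contact.

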